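# Hang up the press weight and slide the tea cake onto its airing rest

## Task

Take the steel press weight off the wrapped tea cake and hang it by its handle on both prongs of the hook stand. Then, without lifting or tipping up the cake, slide it off the wrapping block and across the gap onto the narrow slatted airing rest, so that it lies flat and centred on the rest, clear of the block. Leave the other things on the table where they are.

Things in the scene. Friction and masses are not known exactly. Their poses are not given: they have to be found in the camera images.
- press_weight: Loose steel press weight, 0.4 to 0.7 kg, lying on the tea cake at the start: flat bar 44 (x) x 120 (y) x 14 (z) mm with a fixed upright arch handle of 10 mm round rod. Legs at y = -55 and +55 mm; the level top rod runs along y, its centre 85 mm above the underside; the opening under it is 100 mm wide, 66 mm high. Origin: centre of the underside, z up.
- weight_grip (a point): Middle of the top rod of the press weight's handle (rod centre), 85 mm above the weight's underside; y along the rod.
- tea_cake: Loose pressed tea cake wrapped in pale grey paper, the single one on the wrapping block: a round disc 160 mm in diameter and 28 mm high, 0.2 to 0.33 kg. Its rim is widest (160 mm) from 9 to 19 mm above the underside; flat underside 140 mm and flat top 132 mm across. Origin: centre of the underside, z up.
- wrapping_block: Fixed wooden wrapping block, a low bench 200 (x) x 180 (y) mm whose flat top is 60 mm above the table. Origin: under its centre at table height, z up. The airing rest stands beyond its -y edge.
- airing_rest: Fixed narrow wooden airing rest: two slats 120 mm long (along its x), 20 mm wide, with centres at y = -25 and +25 mm, so 70 mm wide over all; slat tops 58 mm above the table (2 mm below the block's top). The gap from the block's edge to the nearer slat is 50 to 58 mm. Origin: under its centre at table height, z up.
- hook_stand: Fixed dark steel hook stand: base 150 x 120 x 12 mm, 18 mm square post 190 mm high, two parallel prongs of 8 mm rod at y = -31 and +31 mm towards the stand's -x, joined by a cross rod at the post. Each prong's rod centre falls from 182 mm high at the post to 170 mm in a valley 85 mm out, then rises to the tip 190 mm high, 105 mm out. Origin: under the post at table height, z up.
- hook_seat (a point): Where the middle of the weight's handle rod (its centre) lies when hung: midway between the two prongs' valleys, 179 mm above the table, 85 mm from the post's axis. x points from the prong tips towards the post, y along the hung rod.
- cake_stack: Bystander: loose stack of three wrapped tea cakes stuck together, 160 mm in diameter, 84 mm high. Origin: centre of the underside.
- paste_jar: Bystander: loose clear paste jar with white cap, 64 mm in diameter, 75 mm high. Origin: centre of the underside.
- brush: Bystander: loose flat brush lying on the table. Origin: on its underside.
Things that resemble listed ones, but are neither listed nor needed, are in the scene too. Of the things that look like the tea_cake, the larger one is meant. There is more than one size of the press_weight; the one meant has the size given above.

How it is judged:
On the way, in this order (a step that is already met when the one before it is completed fails the run):
1. the press weight hangs by its handle on both prongs, let go (distance between weight_grip and hook_seat below 0.025 m and contact force between press_weight and hook_stand above 1.5 N and angle between press_weight's own z axis and vertical below 0.35 rad and contact force between press_weight and the fingers below 0.05 N), for 0.3 s.
2. the tea cake lies on the airing rest alone (horizontal distance between tea_cake and airing_rest below 0.02 m and z of tea_cake in the frame of airing_rest between 0.053 and 0.064 m and angle between tea_cake's own z axis and vertical below 0.08 rad and contact force between tea_cake and airing_rest above 0.5 N and contact force between tea_cake and wrapping_block below 0.05 N), for 0.2 s.
At the end, for the whole second after the job is handed in: Weight hangs still on the prongs: handle rod middle within 25 mm of the hook seat, tilt under 0.35 rad. Cake lies still and flat (tilt under 0.08 rad) on the rest's slats, centre within 20 mm of the rest's centre in plan, not touching the block (all of step 1 and all of step 2 and linear speed of tea_cake below 0.02 m/s and linear speed of press_weight below 0.05 m/s).
It fails at once if the tea cake is lifted more than 25 mm above the block's top (height (world z) of tea_cake above 0.085 m).
It fails at once if the tea cake is tipped up or falls off (angle between tea_cake's own z axis and vertical above 0.35 rad or height (world z) of tea_cake below 0.035 m).
It fails at once if a bystander is moved more than 30 mm (distance of any of cake_stack, paste_jar, brush from where it was at the start of the episode above 0.03 m).
It also fails if it takes over 64 s, if anything falls off the work surface, if the arm or the gripper's body presses on something with over 40 N, if the wrist force passes 120 N, or if a joint passes its speed limit or range.

## Robot

A 7-joint arm with a two-finger parallel gripper is mounted at the origin on the work surface. World frame = base frame: x ahead of the robot, y to its left, z up, the work surface at z = 0. Lengths are in m, angles in rad, forces in N, time in s.
With the tool pointing down it reaches from about 0.4 to 0.9 m from the base axis. Payload 5.5 kg.
Tool frame: the origin (TCP) lies midway between the tips of the shut fingers; the grasp point (between the pads) lies 19 mm behind it (manip.grip_depth is the distance from the TCP to the grasp point, in m); z points along the fingers, x is the direction in which the jaws open and shut, and the axes are right-handed (so a half turn about z gives the same grasp; the last joint's range is limited). The gripper opens to 92 mm and grips with 3 to 60 N. Pads are 19 mm wide; open, the fingers measure 130 mm over their backs; the gripper's body (75 mm by 190 mm) begins 47 mm behind the grasp point.
Start: joints at [1.493, 0.501, -0.427, 1.55, 0.221, 1.138, -0.21], TCP at [0.217, -0.613, 0.227] pointing down, gripper open.
Joint ranges: [-2.88, 2.88], [-0.31, 2.03], [-1.54, 1.56], [0.2, 2.42], [-1.41, 4.55], [0.19, 2.02], [-2.57, 2.57]. Speed limits (rad/s): [2.57, 2.57, 3.14, 3.14, 3.14, 3.14, 3.14].

## Interface

Orientations are given as a unit quaternion [x, y, z, w].
In Python, from bench import manip, effector, viewer gives the robot as it stands. Calls block until the motion is done:
- manip.move_pose(position, orientation): joint-space move of the TCP to a pose.
- manip.servo_line(position, ori=None, vel=0.15): straight line of the TCP; ori=None keeps the orientation; vel is the mean speed in m/s.
- manip.movej(angles): joint-space move.
- effector.open_jaws() and effector.close(f_grip=None): open the fingers fully, or close them until they stop; f_grip is the grip in N (None keeps the last).
- manip.sleep(seconds).
- manip.solve_ik(position, orientation): joint angles nearest the present ones, or None.
- viewer.get_image(name): name is "scene" or "top" or "wrist"; returns the picture (384x512x3 uint8, red, green, blue); there is no depth.
- viewer.get_calibration(name): a dict with "vfov" (degrees; the focal length in pixels is half the picture's height over the tangent of half this angle, whatever the lens; pixels are square), "cx", "cy" (the principal point, pixels), "dist_coeffs" ([k1, k2, p1, p2, k3] as OpenCV has them; the pictures are not rectified), "eye" and "attitude" of the camera in the world. Camera axes: x right, y down, z forward; pixel columns grow to the right and rows downward; lengths in m; the calibration is good to about 2 mm. A picture is of the moment at which its call begins: read the wrist's pose just before it. get_calibration takes no time and is no camera call; for the wrist camera it gives the pose at the moment of the call.
A pose or a line that the arm cannot do raises manip.PlanningError and nothing moves.
- manip.hand_in(): hands the job in, once; it reports no verdict.
Readings, each from a call of its own:
- manip.current_clock(): time.
- manip.current_q(): joint angles.
- manip.current_joint_velocities(): joint speeds.
- manip.current_tau(): joint torques, N m.
- manip.current_tool_pos(): TCP position.
- manip.current_tcp_rot(): TCP orientation.
- manip.current_force(): force on the tool from outside, world axes, zero at the start.
- manip.current_wrist_torque(): the same for the moment, N m.
- manip.current_finger_gap(): finger opening in m.
Only numpy, scipy, OpenCV 4.12 (cv2) and the standard library are available. Lean on these libraries where they do the work, as an engineer would, in place of code of your own. Each camera call takes 0.05 s, during which the arm holds its last target. There are 200 camera calls.

## Working session

There is one attempt and no reset: what is moved stays moved. The work goes in short steps, each a Python script; the robot and the scene stay as the last script left them, time stands still between calls to the robot, and variables do not carry over. Pictures are saved under pics/ and viewed, about 8 in all and at most 12, crops included, and the job is handed in when it is done.

```bash
mkdir -p pics; cat > h.py <<'E'
import numpy as np, cv2
from scipy.spatial.transform import Rotation as R
from bench import manip, effector, viewer
def snap(name,fn,crop=None,scale=1):
    im=viewer.get_image(name)[:,:,::-1]
    if crop: im=im[crop[1]:crop[3],crop[0]:crop[2]]
    if scale!=1: im=cv2.resize(im,None,fx=scale,fy=scale,interpolation=cv2.INTER_CUBIC)
    cv2.imwrite('pics/'+fn,im)
def cam(c):
    a=np.array(c['attitude'],float)
    Rm=a if a.shape==(3,3) else R.from_quat(a).as_matrix()
    f=192/np.tan(np.radians(c['vfov'])/2)
    return np.array([[f,0,c['cx']],[0,f,c['cy']],[0,0,1]]),np.array(c['dist_coeffs'],float),Rm,np.array(c['eye'],float)
def px2w(c,uv,z):
    K,d,Rm,e=cam(c)
    u=cv2.undistortPoints(np.array(uv,float).reshape(-1,1,2),K,d).reshape(-1,2)
    r=np.c_[u,np.ones(len(u))]@Rm.T
    return e+r*((z-e[2])/r[:,2])[:,None]
def w2px(c,P):
    K,d,Rm,e=cam(c)
    P=(np.array(P,float).reshape(-1,3)-e)@Rm
    return cv2.projectPoints(P,np.zeros(3),np.zeros(3),K,d)[0].reshape(-1,2)
E
python3 - <<'E'
from h import *
snap('top','top1.png',scale=1.5); snap('scene','scene1.png',scale=1.5)
for n in('top','scene','wrist'): print(n,viewer.get_calibration(n))
print(manip.current_tcp_rot(),manip.current_clock())
E
```

```text
top {'vfov': 42.34319383442164, 'cx': 255.1239052856414, 'cy': 189.6159195922268, 'dist_coeffs': array([0.05238605, 0.        , 0.        , 0.        , 0.        ]), 'eye': array([ 0.48229285, -0.05139577,  1.78825716]), 'attitude': array([ 0.71180154, -0.70172202,  0.01887903, -0.02384016])}
scene {'vfov': 44.87332141663591, 'cx': 253.6933480644564, 'cy': 198.11412004939666, 'dist_coeffs': array([0.02276838, 0.        , 0.        , 0.        , 0.        ]), 'eye': array([ 1.61058537, -0.21937383,  0.88581341]), 'attitude': array([ 0.68267092,  0.56832255, -0.30358363, -0.34468375])}
wrist {'vfov': 71.81483680226134, 'cx': 257.0994009001073, 'cy': 188.83596894801718, 'dist_coeffs': array([-0.05663028,  0.        ,  0.        ,  0.        ,  0.        ]), 'eye': array([ 0.28228188, -0.58924692,  0.38385352]), 'attitude': array([ 0.81001474, -0.5717322 , -0.07563564,  0.10619632])}
[ 8.16771827e-01 -5.76960129e-01 -7.14389864e-04 -5.30902853e-04] 0.1
```

View pics/top1.png

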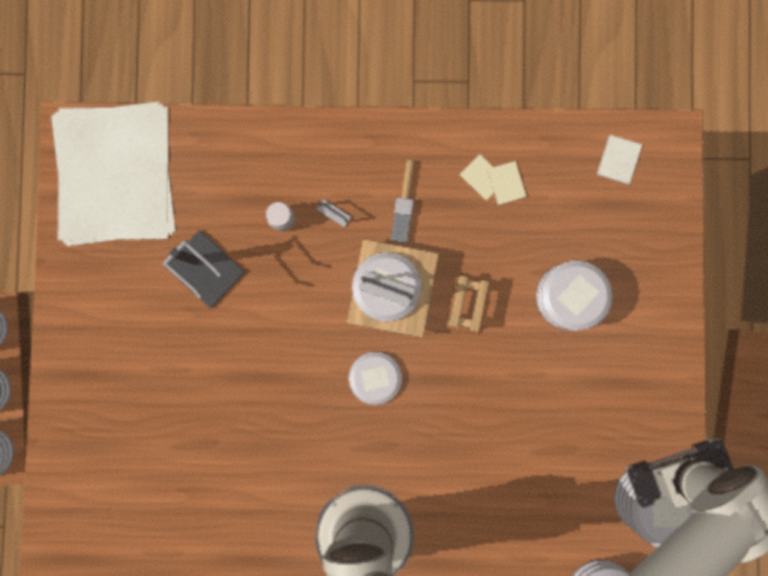

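View pics/scene1.png

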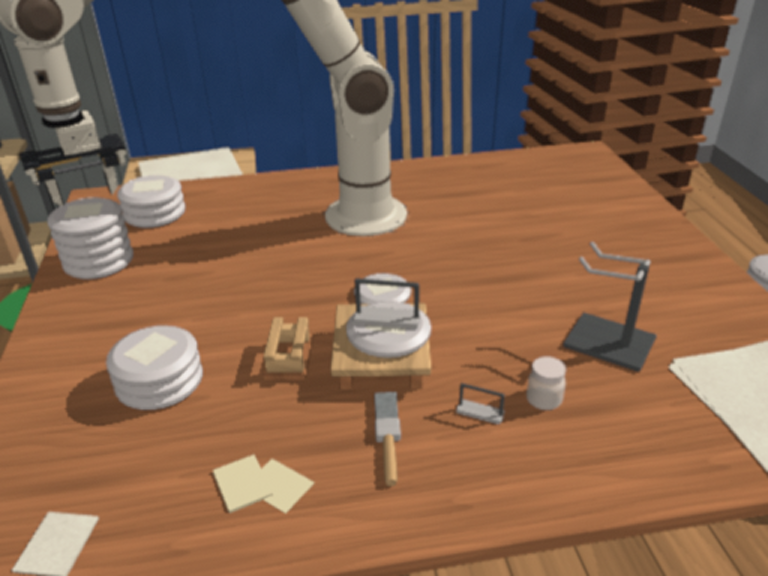

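Top picture (at 1.5×):
- **Press weight candidates:** the one on the cake at (387,287) and the small one on the table at (333,213). The one on the cake is larger and lies where the task says, so it is the one meant.
- **Cake candidates:** the large one on the block at (387,287) and the small one on the table at (375,378). The one on the block is meant.
- **Other things:** the rest is at (468,305), the hook stand at (205,268), the stack at (575,295), the jar at (280,215) and the brush at (403,200).

I'll confirm the choices in one enlarged crop.

```bash
python3 - <<'E'
from h import *
im=viewer.get_image('top')[:,:,::-1]
a=cv2.resize(im[155:230,225:335],None,fx=7,fy=7,interpolation=cv2.INTER_CUBIC)[:, :770]
b=cv2.resize(im[150:210,105:225],None,fx=6.4,fy=6.4,interpolation=cv2.INTER_CUBIC)
cv2.imwrite('pics/a.png',a); cv2.imwrite('pics/b.png',b); print(a.shape,b.shape)
E
```

```text
(525, 770, 3) (384, 768, 3)
```

View pics/a.png

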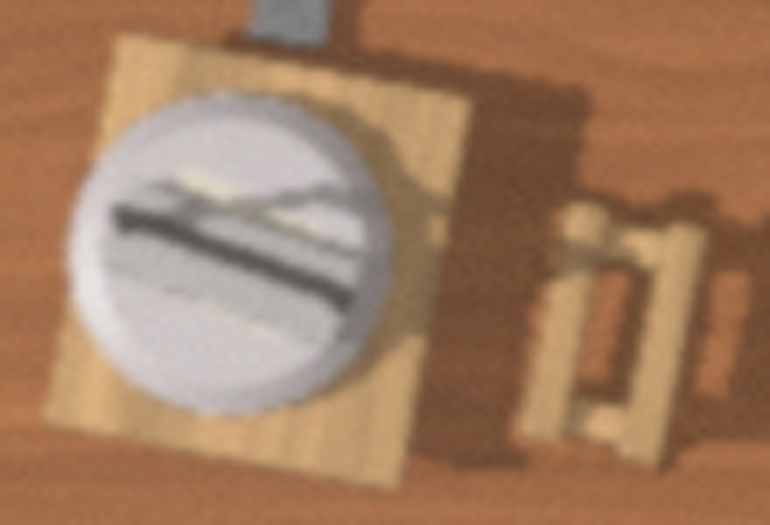

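View pics/b.png

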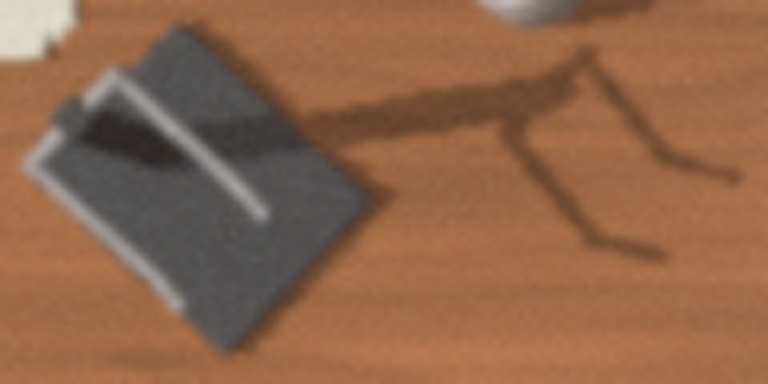

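The crop confirms the large weight on the large cake, with handle ends at (122,217) and (346,300). In the same crop the block corners, the rest corners and the cake outline are clear. The hook prongs run from (115,72) to (263,215) and from (30,163) to (182,307).

```bash
cat > meas.py <<'E'
from h import *
c=viewer.get_calibration('top')
def A(p,z): return px2w(c,(np.array(p)+.5)/7-.5+[225,155],z)
def B(p,z): return px2w(c,(np.array(p)+.5)/6.4-.5+[105,150],z)
n=np.linalg.norm
blk=A([(118,36),(470,97),(397,488),(45,420)],.06); cake=A([(230,253)],.074)[0]
rest=A([(570,203),(706,230),(658,466),(520,435)],.058)
rod=A([(122,217),(346,300)],.06+.028+.085+.003)
print('blk',blk.mean(0),'sides',n(blk[1]-blk[0]),n(blk[2]-blk[1])); ax=blk[0]-blk[3]+blk[1]-blk[2]; print('blk yaw',np.degrees(np.arctan2(ax[1],ax[0])))
print('cake',cake); ax2=rest[0]-rest[3]+rest[1]-rest[2]
print('rest',rest.mean(0),'sides',n(rest[1]-rest[0]),n(rest[2]-rest[1]),'yaw',np.degrees(np.arctan2(ax2[1],ax2[0])))
d=rod[0]-rod[1]; print('rod mid',rod.mean(0),'len',n(d),'ydir deg',np.degrees(np.arctan2(d[1],d[0])))
pr=B([(115,72),(30,163)],.182); tip=B([(263,215),(182,307)],.190)
print('prong root',pr,'tips',tip,n(pr[0]-pr[1]),n(tip[0]-tip[1]),[n((tip-pr)[i,:2]) for i in (0,1)])
o=(tip-pr).mean(0)[:2]; o/=n(o); print('out dir deg',np.degrees(np.arctan2(o[1],o[0])))
t=tip.mean(0)[:2]; print('seat', t-o*.020, 'post', t-o*.105, 'root',pr.mean(0))
E
python3 meas.py
```

```text
blk [ 0.57994057 -0.06034151  0.06      ] sides 0.17870727042399284 0.19845999310925125
blk yaw -9.867437758834589
cake [ 0.58221458 -0.04664996  0.074     ]
rest [ 0.54580712 -0.23812852  0.058     ] sides 0.06894763374688824 0.12004615128521515 yaw -11.369926770941586
rod mid [ 0.57375012 -0.04877893  0.176     ] len 0.11117595077003593 ydir deg 70.44569379169891
prong root [[0.66706631 0.39286853 0.182     ]
 [0.62006912 0.43432211 0.182     ]] tips [[0.59477576 0.31421774 0.19      ]
 [0.54777278 0.35354115 0.19      ]] 0.06266686101352734 0.06128303606019662 [np.float64(0.1068263651045036), np.float64(0.10840813453373005)]
out dir deg -132.20453526315657
seat [0.58470986 0.34869447] post [0.64181109 0.41165834] root [0.64356772 0.41359532 0.182     ]
```

```bash
cat >> h.py <<'E'
def down(deg):
    c,s=np.cos(np.radians(deg)),np.sin(np.radians(deg))
    return R.from_matrix(np.array([[c,s,0],[s,-c,0],[0,0,-1]])).as_quat()
SEAT=np.array([.585,.349]); SD=47.8; SX=np.array([np.cos(np.radians(SD)),np.sin(np.radians(SD))])
ROD=np.array([.5737,-.0488]); RD=70.4-90
E
python3 - <<'E'
from h import *
for k in(0,180,-180):
    for nm,p,z,d in(('rod',ROD,.26,RD),('pre',SEAT-.11*SX,.21,SD),('seat',SEAT,.16,SD),('push',[.60,.05],.1,-11)):
        q=manip.solve_ik([*p,z],down(d+k)); print(k,nm,None if q is None else np.round(q,2))
q0=[*ROD,.26]
manip.move_pose(q0,down(RD)); 
im=viewer.get_image('wrist')[:,:,::-1]; c=viewer.get_calibration('wrist')
y=np.array([np.cos(np.radians(70.4)),np.sin(np.radians(70.4))])
for p in w2px(c,[[*(ROD+s*55*y/1000),.173] for s in(-1,0,1)]): cv2.circle(im:=im.copy(),tuple(int(v) for v in p),3,(0,0,255),1)
cv2.imwrite('pics/w1.png',cv2.resize(im,None,fx=1.5,fy=1.5)); print(manip.current_clock())
E
```

```text
0 rod [ 0.78  0.47 -0.99  1.69  0.42  1.21 -0.66]
0 pre [ 0.36  0.73 -1.3   1.74  0.74  1.26 -0.29]
0 seat [ 0.16  1.   -1.31  1.51  0.97  1.39 -0.38]
0 push [ 0.49  0.7  -0.85  1.76  0.63  0.97 -0.81]
180 rod [ 0.93  0.64 -1.3   1.69  0.64  1.31  2.31]
180 pre [-1.06  0.42  0.68  1.79 -0.3   1.04 -2.57]
180 seat [-1.1   0.72  0.8   1.55 -0.56  1.11 -2.47]
180 push [ 0.71  0.99 -1.31  1.76  1.02  1.25  2.07]
-180 rod [ 0.93  0.64 -1.3   1.69  0.64  1.31  2.31]
-180 pre [-1.06  0.42  0.68  1.79 -0.3   1.04 -2.57]
-180 seat [-1.1   0.72  0.8   1.55 -0.56  1.11 -2.47]
-180 push [ 0.71  0.99 -1.31  1.76  1.02  1.25  2.07]
2.575
```

View pics/w1.png

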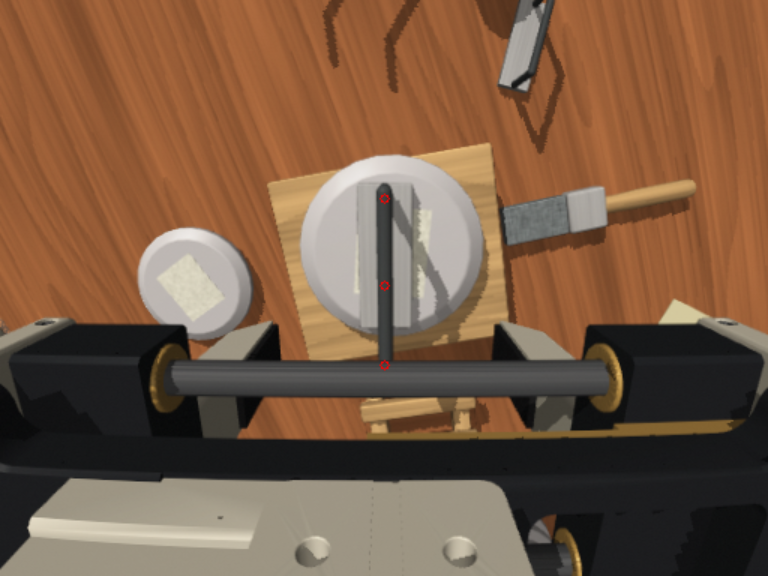

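The handle rod lies along x=384 from about (384,187), and the predicted points fall on it. I'll grasp it, lift it and move to the front of the prongs.

```bash
python3 - <<'E'
from h import *
z=.173-manip.grip_depth
f0=np.array(manip.current_force())
manip.servo_line([*ROD,z],vel=.15); effector.close(f_grip=35)
print('gap',manip.current_finger_gap())
manip.servo_line([*ROD,z+.10],vel=.08); manip.sleep(.2)
print('gap',manip.current_finger_gap(),'dF',np.array(manip.current_force())-f0)
pre=SEAT-.11*SX
manip.move_pose([*pre,z+.10],down(SD))
manip.servo_line([*pre,.212-manip.grip_depth],vel=.15); manip.sleep(.2)
snap('scene','s2.png',crop=(330,120,512,260),scale=4.3)
im=viewer.get_image('wrist')[:,:,::-1]; cv2.imwrite('pics/w2.png',cv2.resize(im,None,fx=1.5,fy=1.5))
print(manip.current_tool_pos(),manip.current_clock())
E
```

```text
gap 0.008962069783475832
gap 0.008776183776131893 dF [ 1.64395026  0.46333564 -4.72389097]
[0.51155457 0.2678211  0.19405892] 8.375
```

View pics/s2.png

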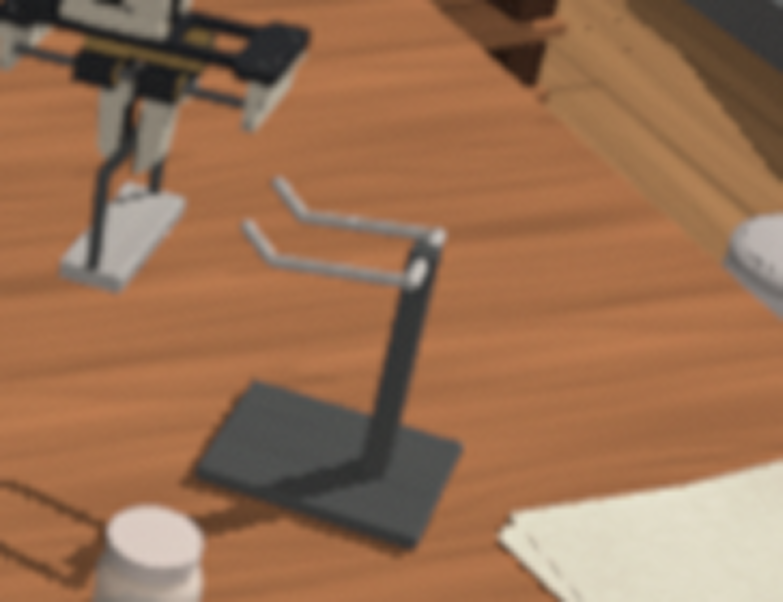

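View pics/w2.png

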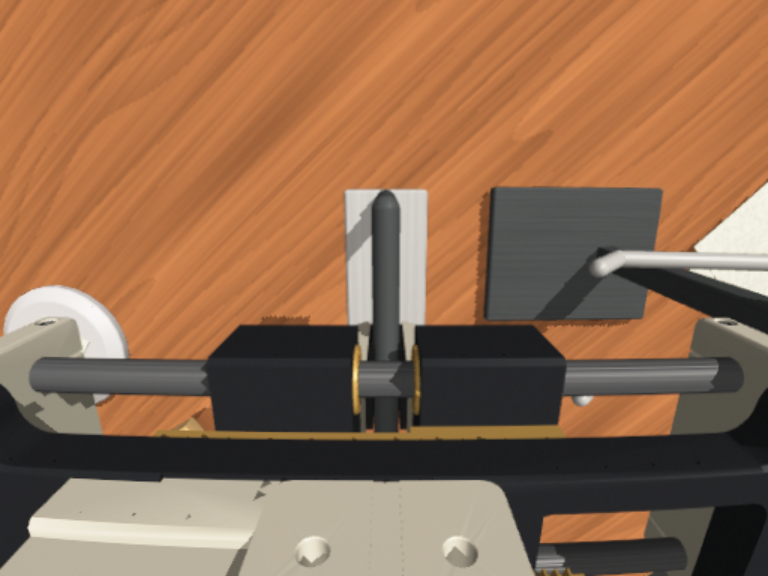

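The weight hangs level in the grip with the prong tips ahead. The left prong tip is at (600,266) in the wrist picture. I'll check that tip against the estimate, then insert.

```bash
python3 - <<'E'
from h import *
c=viewer.get_calibration('wrist')
t=px2w(c,[(600/1.5,266/1.5),(583/1.5,400/1.5)],.190)[:,:2]
SY=np.array([-SX[1],SX[0]])
pred=[SEAT-.020*SX+s*.031*SY for s in(1,-1)]
for a,b in zip(t,pred): print('tip',a,'pred',b,'err along/across',(a-b)@SX,(a-b)@SY)
err=np.mean([(a-b)@SY for a,b in zip(t,pred)])
if abs(err)>.008: raise SystemExit('disagree')
g=manip.grip_depth
manip.servo_line([*SEAT,.212-g],vel=.08)
f0=np.array(manip.current_force()); print('inserted',f0)
for z in np.arange(.206,.174,-.002):
    manip.servo_line([*SEAT,z-g],vel=.04)
    f=np.array(manip.current_force())-f0
    if f[2]>3.5: break
print('z rod',z,'dF',f,'tcp',manip.current_tool_pos(),manip.current_clock())
manip.sleep(.2); print(np.array(manip.current_force())-f0)
snap('scene','s3.png',crop=(330,120,512,260),scale=4.3)
E
```

```text
tip [0.54750857 0.35767416] pred [0.54860065 0.35500725] err along/across 0.0012420940820309636 0.0026004399195183525
tip [0.59620939 0.31558424] pred [0.59453053 0.31336057] err along/across 0.002775028392080378 0.00024998081122753633
inserted [-0.18833987 -0.27996004 -5.04618096]
z rod 0.17999999999999997 dF [3.64810458 4.60859152 6.07782201] tcp [0.586317   0.35062876 0.16266499] 13.45
[4.15796927 4.1566154  5.98186804]
```

View pics/s3.png

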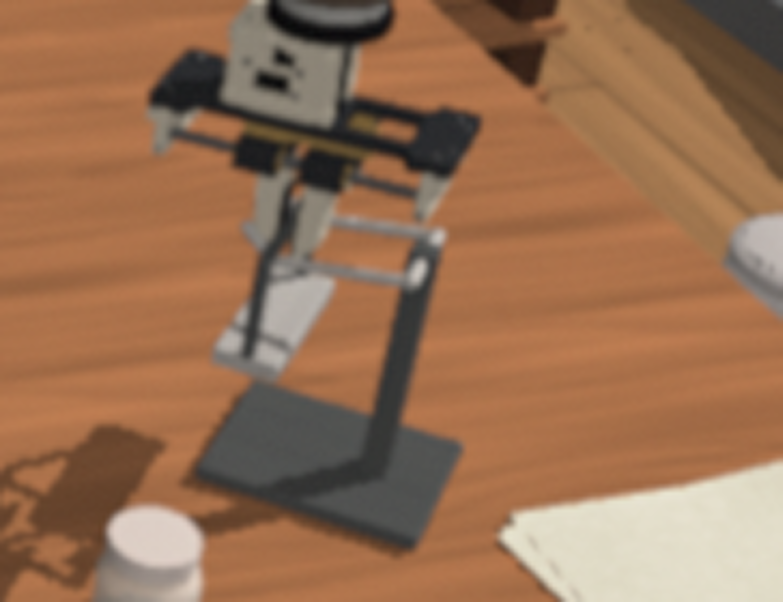

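The rod is across both prongs on the tip-side slope, and the 6 N force points towards the post. I'll shift 2 mm inward, release and rise.

```bash
python3 - <<'E'
from h import *
p=np.array(manip.current_tool_pos()); g=manip.grip_depth
S=SEAT+.003*SX
manip.servo_line([*S,.180-g],vel=.03); print('F',manip.current_force())
manip.servo_line([*S,.178-g],vel=.03); print('F',manip.current_force(),manip.current_tool_pos())
effector.open_jaws(); manip.sleep(.3); print('open',manip.current_finger_gap(),manip.current_force())
manip.servo_line([*S,.30],vel=.15); manip.sleep(.3)
c=viewer.get_calibration('wrist'); im=viewer.get_image('wrist')[:,:,::-1]
s=viewer.get_image('scene')[120:260,330:512,::-1]
a=cv2.resize(im,(512,384)); b=cv2.resize(s,None,fx=1.5,fy=1.5)
out=np.zeros((384,512+b.shape[1],3),np.uint8); out[:,:512]=a; out[:b.shape[0],512:]=b
cv2.imwrite('pics/c4.png',out)
print(out.shape,w2px(c,[[*SEAT,.179]]),manip.current_clock())
E
```

```text
F [ 2.98073183  2.08662888 -0.92284508]
F [3.37048621 3.42810438 4.04134028] [0.58792164 0.35230364 0.16029605]
open 0.09160357774491516 [0.13461018 0.87090824 0.37635533]
(384, 785, 3) [[254.88301897 184.16223695]] 17.35
```

View pics/c4.png

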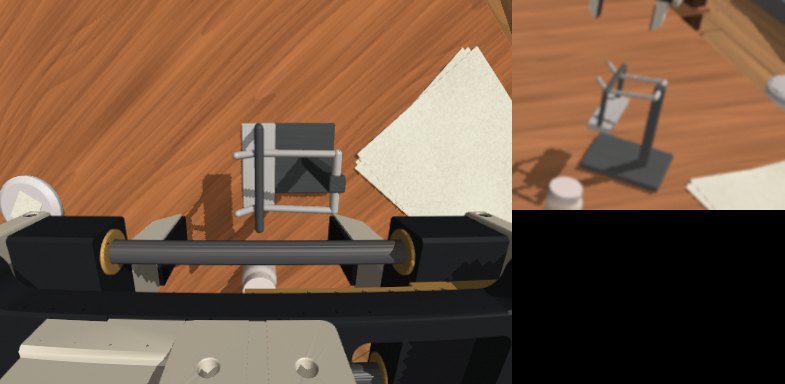

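The weight hangs free on both prongs: the rod middle is at about (259,180) against a seat prediction of (255,184), a few mm off. Next I push the cake with the open jaws as a two-point cradle, stopping 30 mm short for a look.

```bash
cat >> h.py <<'E'
CAKE=np.array([.5822,-.0466]); REST=np.array([.5458,-.2381])
D=(REST-CAKE)/np.linalg.norm(REST-CAKE); PD=np.degrees(np.arctan2(D[1],D[0]))+90
OFF=.075; PZ=.067
E
python3 - <<'E'
from h import *
st=CAKE-(OFF+.035)*D
manip.move_pose([*st,.20],down(PD)); manip.servo_line([*st,PZ],vel=.15); f0=np.array(manip.current_force())
manip.servo_line([*(CAKE-(OFF-.005)*D),PZ],vel=.05); print('contact dF',np.array(manip.current_force())-f0)
manip.servo_line([*(REST-(OFF+.03)*D),PZ],vel=.06); print('dF',np.array(manip.current_force())-f0,manip.current_tool_pos())
c=viewer.get_calibration('wrist'); im=viewer.get_image('wrist')[:,:,::-1]
cv2.imwrite('pics/w5.png',cv2.resize(im,None,fx=1.5,fy=1.5))
s=viewer.get_image('scene')[:,:,::-1]; cv2.imwrite('pics/s5.png',s)
ct=viewer.get_calibration('top'); t=viewer.get_image('top')[150:240,230:350,::-1]; cv2.imwrite('pics/t5.png',cv2.resize(t,None,fx=6,fy=6,interpolation=cv2.INTER_CUBIC))
print(PD,manip.current_clock())
E
```

```text
contact dF [ 0.19676356  0.81419705 -0.77938768]
dF [-0.67652116  0.9172865  -0.90387895] [ 0.5653444  -0.13480671  0.06701897]
-10.76229857723699 23.475
```

View pics/t5.png

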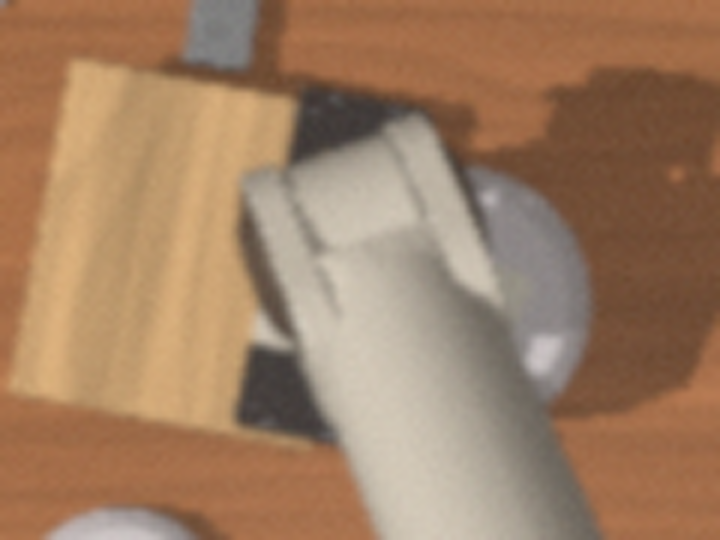

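The cake has moved with the cradle. Its visible front arc runs through (490,168), (592,300) and (550,400). I'll fit its centre from that, finish the push and back off.

```bash
python3 - <<'E'
from h import *
from scipy.optimize import least_squares
c=viewer.get_calibration('top')
P=px2w(c,(np.array([(490,168),(540,200),(575,245),(592,300),(580,355),(550,400)])+.5)/6-.5+[230,150],.074)[:,:2]
s=least_squares(lambda x:np.linalg.norm(P-x,axis=1)-.08,REST-.03*D)
e=s.x-(REST-.03*D); print('centre',s.x,'res mm',np.round(s.fun*1e3,1),'err along/across mm',e@D*1e3,e@[-D[1],D[0]]*1e3)
adv=-(e@D) if abs(e@D)<.012 else 0
print('correction',adv)
tgt=REST-(OFF-adv/2)*D   # split the two estimates
f0=np.array(manip.current_force())
manip.servo_line([*tgt,PZ],vel=.05); print('dF',np.array(manip.current_force())-f0); manip.sleep(.3)
manip.servo_line([*(tgt-.05*D),PZ],vel=.06)
manip.servo_line([*(tgt-.05*D),.25],vel=.2)
manip.move_pose([.55,.12,.30],down(PD)); manip.sleep(.2)
t=viewer.get_image('top')[150:240,230:350,::-1]; cv2.imwrite('pics/t6.png',cv2.resize(t,None,fx=6,fy=6,interpolation=cv2.INTER_CUBIC))
t=viewer.get_image('scene')[130:290,60:512,::-1]; cv2.imwrite('pics/s6.png',cv2.resize(t,None,fx=1.7,fy=1.7,interpolation=cv2.INTER_CUBIC))
print(manip.current_clock())
E
```

```text
centre [ 0.55234506 -0.21026491] res mm [ 1.2 -1.2 -0.8  1.4  0.1 -0.3] err along/across mm 1.4323317332950605 1.232153898455281
correction -0.0014323317332950605
dF [-0.11096454 -0.77471622  0.46721666]
27.8083
```

View pics/t6.png

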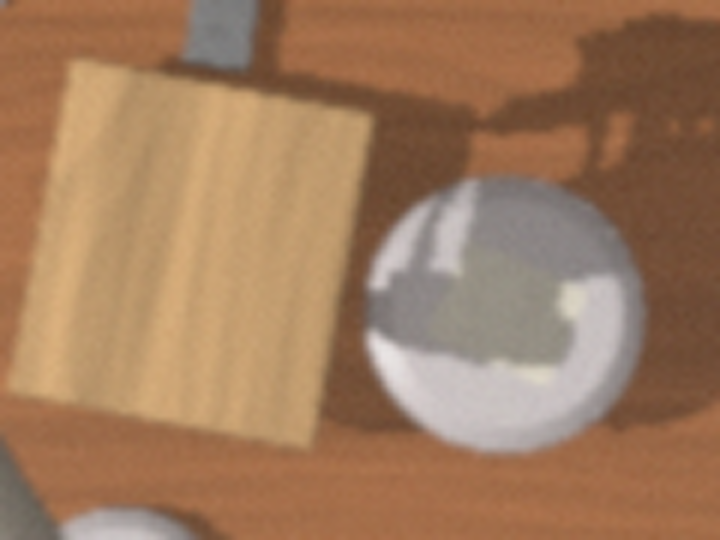

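View pics/s6.png

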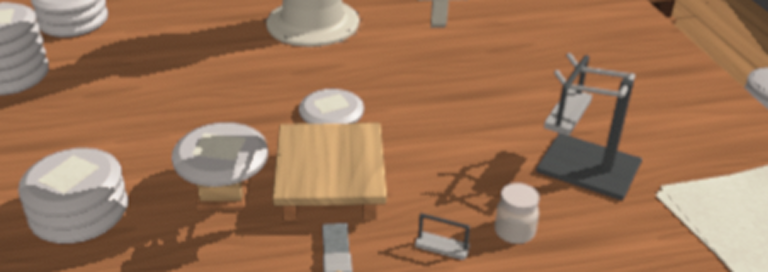

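The cake outline spans x 366–645 and y 175–455, centred at (505,315) and clear of the block. In the scene crop the weight hangs on both prongs and the bystanders are in place.

```bash
python3 - <<'E'
from h import *
c=viewer.get_calibration('top')
p=px2w(c,(np.array([(505.5,315)])+.5)/6-.5+[230,150],.072)[0,:2]
print('cake',p,'err mm',(p-REST)*1e3)
if np.linalg.norm(p-REST)<.01: manip.hand_in(); print('handed in',manip.current_clock())
E
```

```text
cake [ 0.54570415 -0.2422147 ] err mm [-0.09585294 -4.11470475]
the job is handed in; nothing more can be done
the job is handed in; nothing more can be done
```

The press weight now hangs on both prongs of the hook stand, and the tea cake lies on the airing rest. I handed the job in shortly after about 28 s on the robot clock, well inside the 64 s limit. No verdict is reported.

- **Weight:** I gripped it by the handle rod, brought it in over the prong tips, lowered it until it touched and let go. The last wrist picture put the rod a few mm from the seat estimate (by eye, not calculated). The final scene picture still shows it hanging on both prongs.
- **Cake:** I pushed it with the open fingers as a two-point cradle. In the top view its centre is about 4 mm from the rest's centre (limit 20 mm), roughly 13 mm clear of the block, and it looks flat. I did not measure its tilt or the contact forces directly.
- **Bystanders:** the stack, jar and brush look unmoved, judged by eye in the final pictures.
- **Disagreements:**
  - The seat is about 2 mm further in than I first estimated. I shifted inward 3 mm, and some sideways force (about 5 N) remained just before release.
  - The mid-push fit put the cake 1.4 mm ahead of plan, and it ended about 4 mm past centre.

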